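# First pair of a cross-order tightening on a chamber lid

### The arm

A 6-joint arm with a two-finger parallel gripper is mounted at the origin on a cart in front of the work surface, level with it; the furniture and walls round the work are solid. World frame = base frame: x ahead of the robot, y to its left, z up, the work surface at z = 0. Lengths are in m, angles in degrees, forces in N, time in s.
With the tool pointing down it reaches from about 0.275 to 0.775 m from the base axis. Payload 14.6 kg.
Tool frame: the origin (TCP) lies at the very end of the fingers, on their centre line; the grasp point (between the pads) lies 19 mm behind it; z points along the fingers, x is the direction in which the jaws open and shut, and the axes are right-handed (so a half turn about z gives the same grasp; the last joint's range is limited). The gripper opens to 85 mm and grips with 20 to 120 N. Pads are 22 mm wide; open, the fingers measure 114 mm over their backs; the gripper's body (76 mm by 85 mm) begins 54 mm behind the grasp point. The pads swing forward as they close: fully open they stand 13 mm farther back than shut.
Start: joints at [66.045, 15.075, -2.767, 72.158, 0, 81.102], TCP at [0.136, 0.507, 0.231] pointing down, gripper open.
Joint ranges: [-151.79, 151.79], [-50.71, 97.33], [-67.44, 78.34], [-121.81, 120.89], [-77.56, 73.72], [-180, 180]. Speed limits (degrees/s): [108.29, 108.29, 147.25, 159.86, 180, 180].

### API

Orientations are given as a 3x3 rotation matrix whose columns are the frame's x, y, z axes.
In Python, from rig import env gives the robot as it stands.
- The arm moves only by the tool play_rows, never from a script. Its argument "deltas" is a list of rows, each an object of numbers: "x", "y", "z": the shift along the world's x, y, z in units of 400 mm (1.0 is 400 mm); "wx", "wy", "wz": the turn, a rotation vector about the world's x, y, z in units of 360 degrees (1.0 is 360 degrees). A call has 1 to 10 rows; each row shifts and turns the commanded pose from where the row before left it; what a row does not reach is not made up. A row lasts 1/10 s, in which the tool goes at most 50 mm and 8.59 degrees, less where a joint would pass 70% of its speed; a pose out of reach is approached as far as the arm can. A call with a number of a shift or a turn outside -1 to 1 is refused whole. A call with a gripper value outside its range is refused whole. "gripper" is the opening in per cent of the stroke, from 0 (shut) to 100 (fully open), set as the call begins (left out, the last holds). The fingers move at their own pace and stop on an object; "grip_force" is the grip in N (left out, the last holds). Time passes only in rows, so rows that do not move let the fingers close. It gives the time, the measured TCP pose, the force and the opening at its end, in the units of the state.
- env.observe(): the state, without advancing time (a new reading comes with each control period).
- env.grab_frame(name): name is "scene" or "side" or "wrist"; returns a dict with "color" (480x640x3 uint8, red, green, blue), "K" (3x3 intrinsics, pixels), "world_from_camera" (4x4, takes a point from camera to world coordinates). Camera axes: x right, y down, z forward; pixel columns grow to the right and rows downward; lengths in m; the calibration is good to about 2 mm. The wrist camera is an equidistant fisheye: a pixel r from the principal point sees the ray r / f radians off the axis. A picture is of the moment at which its call begins. There is no depth.
- env.sign_off(): hands the job in, once; it reports no verdict.
Trained networks look in a picture, given as the dict that the camera call returned (one of the last four; its "shot" number tells which), for a name from the list of things; names that differ only in an ending like _2 or _b are one class to them, and where a whole thing is asked for, a point or a joint stands for the part that bears it (a point fixed in the world has none). Each returns a list of dicts, best first, with "p" (0 to 1); they miss things now and then, are a little off and sometimes report something else, mostly with a low value. They report only what shows in the picture. A call takes as long as a camera call. They do not tell look-alikes from the thing itself.
- env.look_for(query, picture): "position" ([x, y, z] in m, in world coordinates, good to about 4 mm: the middle of the surface that is visible of it).
- env.landmark_of(query, picture): "position" ([x, y, z] in m, in world coordinates, good to about 4 mm: a listed point, or the origin of a listed thing).
The state is a dict: "time": time; "joint_positions": joint angles; "dq": joint speeds; "effort": joint torques, N m; "eef_pos": TCP position; "tcp_rot": TCP orientation; "contact_force": force on the tool from outside, world axes, zero at the start; "moment": the same for the moment, N m; "finger_gap": finger opening in m.
Only numpy, scipy, OpenCV 4.12 (cv2) and the standard library are available. Lean on these libraries where they do the work, as an engineer would, in place of code of your own. Each camera call takes 0.05 s, during which the arm holds its last target.

### The job

Start tightening the lid of the round chamber in cross order with the T-handled key: give the bar nut beside the hose stub about an eighth of a turn clockwise, then do the same to the nut straight across the lid from it. Leave the other two nuts for later, turn nuts only with the key and keep the fingers off the chamber, and finally stand the key upright on the bench again.

Things in the scene. Friction and masses are not known exactly. Their poses are not given: they have to be found in the camera images.
- key: Bright steel T-handled key, 0.35 kg, 94 mm tall, upright on its slotted head. Origin: centre of underside; x along T-bar and slot (same after a half turn). T-bar 90 x 16 mm (x, y), 76 to 94 mm up: grip across its width. Below it a 16 mm round stem, then the head, 44 x 41 mm, 0 to 32 mm up; slot along x in its underside 13 mm wide, 20 deep: 2.5 mm play each side of a nut's bar, some 7 degrees.
- chamber: Low round grey chamber, fixed; aluminium lid of diameter 172 mm, top at 42 mm. Origin: centre of underside, on the bench; +x points to its one brass hose stub (tip 122 mm out). Four equal dark bar nuts on the lid, 62 mm from its axis, at +x (by the stub), +y, -x, -y. The key's slot goes down over a nut's bar until its underside is 48 mm (up to 52 will do) above the bench.
- nut_stub (a joint): Turn (rad) of the nut beside the stub, at the chamber's +x: 0 with its bar along the chamber's x, growing clockwise seen from above (tighter); an eighth turn is 0.79. Starts within 0.1 of 0; friction 0.12 N m, stays where left. Each nut: bar 40 mm long, 8 thick, upright on a 17 mm hub, rounded top edge 64 mm above the bench; it turns about its own middle.
- nut_across (a joint): The same for the nut straight across the lid (chamber's -x side, 62 mm from the axis); bar along the chamber's x at 0, growing clockwise seen from above.
Mind the look-alikes: they are no part of the job. Of the things that look like the key, the smaller one is meant.

How it is judged (in metres and radians):
On the way, in this order (a step that is already met when the one before it is completed fails the run):
1. the nut beside the stub has been turned on (0.35 to 1.3 rad) with the key on it, the nut across still as it was (x of key in the frame of chamber between 0.047 and 0.077 m and y of key in the frame of chamber between -0.015 and 0.015 m and z of key in the frame of chamber below 0.06 m and value of joint nut_stub between 0.35 and 1.3 rad and value of joint nut_across below 0.2 rad), for 0.2 s.
2. the nut across has been turned on (0.35 to 1.3 rad) with the key on it (x of key in the frame of chamber between -0.077 and -0.047 m and y of key in the frame of chamber between -0.015 and 0.015 m and z of key in the frame of chamber below 0.06 m and value of joint nut_across between 0.35 and 1.3 rad), for 0.2 s.
At the end, for the whole second after the job is handed in: The nut beside the stub and the nut across from it both read 0.35 to 1.3 rad; the key stands released and still on the bench, within 10 degrees of upright, its underside less than 30 mm above the bench top (value of joint nut_stub between 0.35 and 1.3 rad and value of joint nut_across between 0.35 and 1.3 rad and angle between key's own z axis and vertical below 0.17 rad and height (world z) of key below 0.03 m and linear speed of key below 0.02 m/s); the robot touches nothing.
It fails at once if a nut is turned much too far (beyond 1.4 rad) (value of joint any of nut_stub, nut_across above 1.4 rad).
It fails at once if the key is put down over one of the other two nuts ((x of key in the frame of chamber between -0.03 and 0.03 m and y of key in the frame of chamber between 0.032 and 0.092 m and z of key in the frame of chamber below 0.06 m) or (x of key in the frame of chamber between -0.03 and 0.03 m and y of key in the frame of chamber between -0.092 and -0.032 m and z of key in the frame of chamber below 0.06 m)).
It fails at once if the fingers press on the chamber or its nuts (more than 3 N) (contact force between the fingers and chamber above 3 N).
It also fails if it takes over 53 s, if anything falls off the work surface, if the arm or the gripper's body presses on something with over 40 N, if the wrist force passes 120 N, or if a joint passes its speed limit or range.

## Working session

There is one attempt and no reset: what is moved stays moved. The work goes in short steps, Python scripts to look and compute and a tool call to move; the robot and the scene stay as the last step left them, time stands still between calls to the robot, and variables do not carry over. Pictures are saved under pics/ and viewed, and the job is handed in when it is done.

Besides the shell and the picture viewer there is one more tool, called by a JSON object that holds its "name" and its "arguments", one argument or row to a line. play_rows: Moves the arm, as the interface text tells. Shifts and turns lie within -1 to 1; 1 stands for 400 mm of shift or 360 degrees of turn. Its arguments: {"type":"object","properties":{"deltas":{"type":"array","items":{"type":"object","properties":{"x":{"type":"number"},"y":{"type":"number"},"z":{"type":"number"},"wx":{"type":"number"},"wy":{"type":"number"},"wz":{"type":"number"}}}},"gripper":{"type":"number"},"grip_force":{"type":"number"}},"required":["deltas"]}

```bash
ls; mkdir -p pics; cat > h.py <<'E'
import numpy as np,cv2
from rig import env
def save(f,n): cv2.imwrite('pics/'+n,f['color'][:,:,::-1])
def ray(f,u,v):
    K=f['K'];T=f['world_from_camera'];d=np.array([(u-K[0,2])/K[0,0],(v-K[1,2])/K[1,1],1.]);return T[:3,3],T[:3,:3]@d
def atz(f,u,v,z):
    o,d=ray(f,u,v);return o+d*(z-o[2])/d[2]
def proj(f,p):
    T=np.linalg.inv(f['world_from_camera']);c=T[:3,:3]@np.array(p)+T[:3,3];q=f['K']@c;return q[:2]/q[2]
E
python3 - <<'E'
from h import *
print(env.observe())
for n in ['scene','side']:
    f=env.grab_frame(n);save(f,n+'0.png');print(n,f['world_from_camera'].round(3).tolist(),f['K'].tolist())
    for q in ['key','chamber','nut_stub','nut_across']:
        for m in ('landmark_of','look_for'):
            try:
                for r in getattr(env,m)(q,f): print(q,m,np.round(r['position'],3),round(r['p'],2),proj(f,r['position']).round())
            except Exception as e: print(q,m,e)
E
```

```text
pics
{'time': 0.0, 'joint_positions': array([ 6.60465973e+01,  1.50983713e+01, -2.80536655e+00,  7.21597234e+01,
       -1.96374633e-03,  8.11036171e+01]), 'dq': array([-0.00435226,  0.00555032,  0.01350001, -0.00543801,  0.0265752 ,
       -0.00792787]), 'effort': array([-8.21062858e-04, -6.37615228e+01,  3.84562969e+01,  1.39006661e-02,
       -1.94557670e-04, -1.11429176e-05]), 'eef_pos': array([0.13626131, 0.50669808, 0.23081903]), 'tcp_rot': array([[ 2.59779941e-01,  9.65667752e-01, -4.18359182e-04],
       [ 9.65667217e-01, -2.59780241e-01, -1.02613019e-03],
       [-1.09958228e-03, -1.37427707e-04, -9.99999386e-01]]), 'contact_force': array([ 1.08878911, -0.81441008, -0.43053461]), 'moment': array([-0.00017318, -0.00579294, -0.06225704]), 'finger_gap': 0.08553531925674976}
scene [[0.805, -0.449, 0.388, -0.108], [-0.593, -0.605, 0.532, -0.62], [-0.004, -0.658, -0.753, 1.282], [0.0, 0.0, 0.0, 1.0]] [[604.5425531087383, 0.0, 311.7096692647833], [0.0, 604.5425531087383, 234.31789047870814], [0.0, 0.0, 1.0]]
key landmark_of [0.466 0.648 0.001] 0.91 [219. 176.]
key landmark_of [ 0.4
[... 404 characters left out ...]
cross look_for [ 0.571 -0.068  0.057] 0.44 [403. 303.]
side [[-0.95, -0.131, 0.284, 0.165], [-0.312, 0.348, -0.884, 1.416], [0.017, -0.928, -0.372, 0.566], [0.0, 0.0, 0.0, 1.0]] [[508.4539854884621, 0.0, 319.5517180835246], [0.0, 508.4539854884621, 237.7235166600751], [0.0, 0.0, 1.0]]
key landmark_of [0.466 0.645 0.003] 0.84 [291. 349.]
key landmark_of [0.448 0.192 0.001] 0.64 [358. 260.]
key look_for [0.459 0.655 0.075] 0.95 [292. 320.]
key look_for [0.449 0.201 0.045] 0.8 [358. 247.]
chamber landmark_of [ 0.516 -0.087 -0.003] 0.62 [359. 225.]
nut_stub landmark_of it knows: chamber, key
nut_across landmark_of it knows: chamber, key
nut_across look_for [ 0.571 -0.065  0.058] 0.47 [341. 207.]
```

View pics/scene0.png

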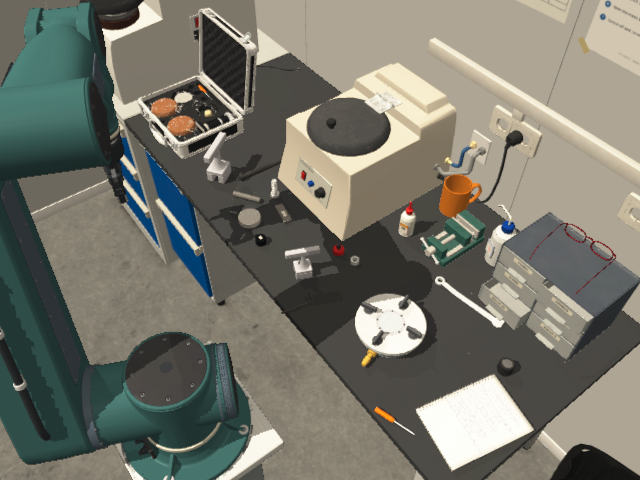

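View pics/side0.png

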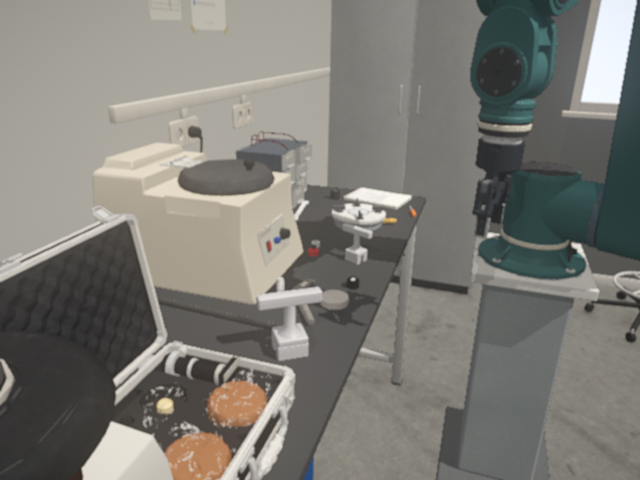

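Two T-keys show: one at scene (217,160) by the case, one at (302,262) by the chamber. There may also be a third small item at (275,187). I'll enlarge these and measure them.

```bash
python3 - <<'E'
from h import *
f=env.grab_frame('scene')
c=f['color'][:,:,::-1]
a=cv2.resize(c[125:205,180:300],None,fx=4,fy=4,interpolation=cv2.INTER_CUBIC)
b=cv2.resize(c[235:290,270:350],None,fx=5,fy=5,interpolation=cv2.INTER_CUBIC)
w=cv2.resize(c[285:375,340:440],None,fx=6,fy=6,interpolation=cv2.INTER_CUBIC)
cv2.imwrite('pics/ca.png',a);cv2.imwrite('pics/cb.png',b);cv2.imwrite('pics/cw.png',w)
for p in [(.466,.647),(.452,.19)]:
    print(proj(f,(*p,0)),proj(f,(*p,.094)), proj(f,(*p,.12)))
E
```

```text
[219.24263517 175.87052547] [215.471866   152.67938043] [214.37569877 145.93768602]
[302.3438587  272.76518113] [301.77803695 250.28541629] [301.61225054 243.69882021]
```

View pics/ca.png

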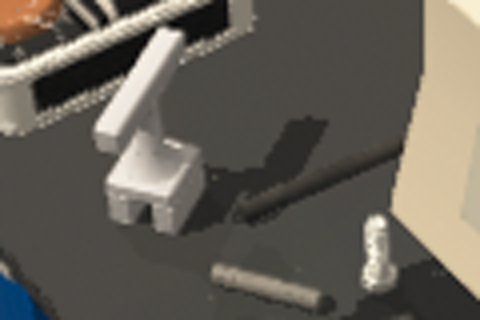

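View pics/cb.png

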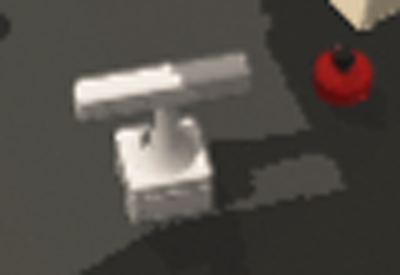

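View pics/cw.png

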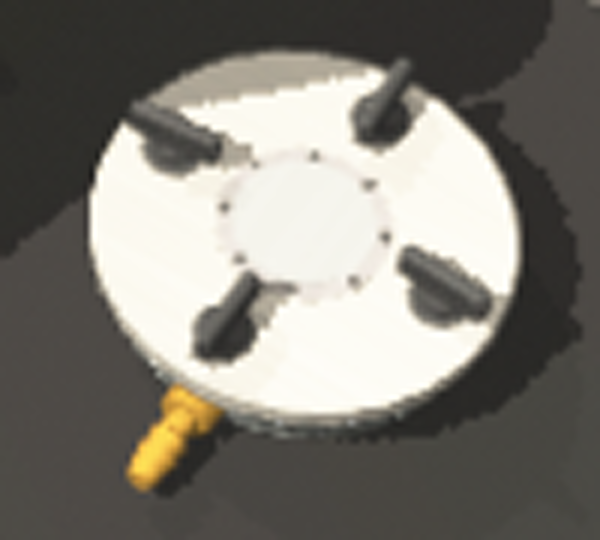

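The near key at scene (302,262) is the smaller one: its height spans 94 mm and its bar about 35 px. The far one at (217,160) looks bigger even though it is farther away. I'll measure both, along with the nut directions.

```bash
python3 - <<'E'
from h import *
f=env.grab_frame('scene')
def C(x,y,o,s): return (o[0]+(x+.5)/s-.5,o[1]+(y+.5)/s-.5)
def rep(n,p,q,z):
    a=atz(f,*p,z);b=atz(f,*q,z);d=b-a
    print(n,a.round(4),b.round(4),((a+b)/2).round(4),np.linalg.norm(d).round(4),np.degrees(np.arctan2(d[1],d[0])).round(1))
rep('near top rear edge',C(75,82,(270,235),5),C(246,54,(270,235),5),.094)
rep('near top front edge',C(78,106,(270,235),5),C(248,78,(270,235),5),.090)
rep('far',C(107,130,(180,125),4),C(172,30,(180,125),4),.110)
o=(340,285)
rep('nutstub bar',C(203,322,o,6),C(250,280,o,6),.064)
rep('nutacross',C(368,115,o,6),C(403,66,o,6),.064)
rep('a-b',C(178,130,o,6),C(445,275,o,6),.064)
rep('stub',C(140,475,o,6),C(205,395,o,6),.02)
g=cv2.cvtColor(f['color'],cv2.COLOR_RGB2GRAY)
E
```

```text
near top rear edge [0.4154 0.2142 0.094 ] [0.4967 0.1772 0.094 ] [0.456  0.1957 0.094 ] 0.0893 -24.5
near top front edge [0.4094 0.2031 0.09  ] [0.4899 0.1664 0.09  ] [0.4496 0.1847 0.09  ] 0.0884 -24.5
far [0.4272 0.6288 0.11  ] [0.5233 0.6983 0.11  ] [0.4752 0.6635 0.11  ] 0.1186 35.8
nutstub bar [ 0.4448 -0.1043  0.064 ] [ 0.4718 -0.1008  0.064 ] [ 0.4583 -0.1026  0.064 ] 0.0273 7.5
nutacross [ 0.5611 -0.07    0.064 ] [ 0.5889 -0.0604  0.064 ] [ 0.575  -0.0652  0.064 ] 0.0294 19.0
a-b [ 0.4946 -0.0298  0.064 ] [ 0.5346 -0.1444  0.064 ] [ 0.5146 -0.0871  0.064 ] 0.1214 -70.8
stub [ 0.4005 -0.1237  0.02  ] [ 0.4438 -0.1117  0.02  ] [ 0.4222 -0.1177  0.02  ] 0.0449 15.6
```

{"name": "play_rows", "arguments": {
  "deltas": [
    {"x":0.079,"y":-0.079,"z":0.004,"wz":-0.0026},
    {"x":0.079,"y":-0.079,"z":0.004,"wz":-0.0026},
    {"x":0.079,"y":-0.079,"z":0.004,"wz":-0.0026},
    {"x":0.079,"y":-0.079,"z":0.004,"wz":-0.0026},
    {"x":0.079,"y":-0.079,"z":0.004,"wz":-0.0026},
    {"x":0.079,"y":-0.079,"z":0.004,"wz":-0.0026},
    {"x":0.079,"y":-0.079,"z":0.004,"wz":-0.0026},
    {"x":0.079,"y":-0.079,"z":0.004,"wz":-0.0026},
    {"x":0.079,"y":-0.079,"z":0.004,"wz":-0.0026},
    {"x":0.079,"y":-0.079,"z":0.004,"wz":-0.0026}
  ],
  "gripper": 100
}}

```text
invalid input
```

```bash
python3 - <<'E'
from h import *
f=env.grab_frame('wrist');save(f,'w1.png')
print(f['world_from_camera'].round(3),f['K'])
s=env.observe();print(s['time'],s['eef_pos'],s['tcp_rot'][:,0],s['joint_positions'].round(1))
for q in ['key','chamber']:
  for r in env.landmark_of(q,f): print(q,np.round(r['position'],3),round(r['p'],2))
for q in ['nut_stub','nut_across']:
  for r in env.look_for(q,f): print(q,np.round(r['position'],3),round(r['p'],2))
E
```

```text
[[ 0.26   0.912  0.317  0.054]
 [ 0.966 -0.245 -0.086  0.528]
 [-0.001  0.329 -0.944  0.374]
 [ 0.     0.     0.     1.   ]] [[371.64829954   0.         318.68156874]
 [  0.         371.64829954 238.47469813]
 [  0.           0.           1.        ]]
0.85 [0.13638363 0.50696419 0.23125579] [ 2.59783062e-01  9.65667001e-01 -5.80655228e-05] [66.  15.1 -2.8 72.2 -0.  81.1]
```

View pics/w1.png

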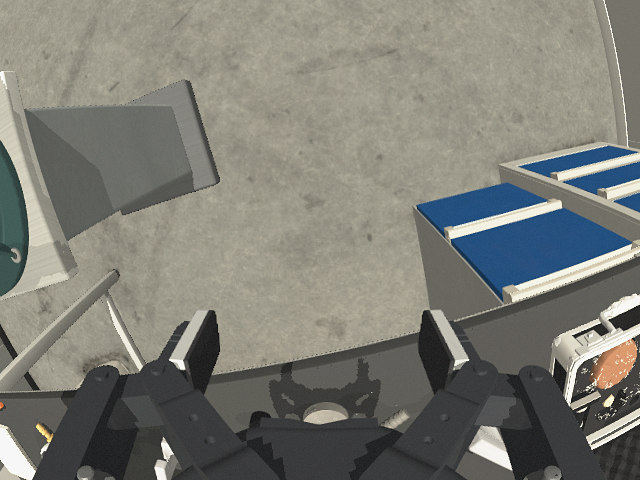

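The wrist view shows the floor and the bench edge, so the arm did not move. The call was refused, and I'll retry with fewer fields to find out why.

{"name": "play_rows", "arguments": {
  "deltas": [
    {"x":0.079,"y":-0.079,"z":0.004,"wx":0,"wy":0,"wz":-0.0026},
    {"x":0.079,"y":-0.079,"z":0.004,"wx":0,"wy":0,"wz":-0.0026}
  ]
}}

```text
time: 1.25
eef_pos: [0.1997, 0.4433, 0.2343]
tcp_rot: [[0.289, 0.957, -0.0], [0.957, -0.289, -0.0], [-0.0, 0.0, -1.0]]
contact_force: [1.0, 0.5, 0.1]
finger_gap: 0.0856
```

{"name": "play_rows", "arguments": {
  "deltas": [
    {"x":0.079,"y":-0.079,"z":0.004,"wx":0,"wy":0,"wz":-0.0026},
    {"x":0.079,"y":-0.079,"z":0.004,"wx":0,"wy":0,"wz":-0.0026},
    {"x":0.079,"y":-0.079,"z":0.004,"wx":0,"wy":0,"wz":-0.0026},
    {"x":0.079,"y":-0.079,"z":0.004,"wx":0,"wy":0,"wz":-0.0026},
    {"x":0.079,"y":-0.079,"z":0.004,"wx":0,"wy":0,"wz":-0.0026},
    {"x":0.079,"y":-0.079,"z":0.004,"wx":0,"wy":0,"wz":-0.0026},
    {"x":0.079,"y":-0.079,"z":0.004,"wx":0,"wy":0,"wz":-0.0026},
    {"x":0.079,"y":-0.079,"z":0.004,"wx":0,"wy":0,"wz":-0.0026}
  ]
}}

```text
time: 2.05
eef_pos: [0.4535, 0.1894, 0.2475]
tcp_rot: [[0.414, 0.91, 0.0], [0.91, -0.414, 0.0], [0.0, 0.0, -1.0]]
contact_force: [-0.1, 1.6, 0.3]
finger_gap: 0.0854
```

```bash
python3 - <<'E'
from h import *
f=env.grab_frame('wrist');save(f,'w2.png')
np.savez('w2.npz',**{k:f[k] for k in('K','world_from_camera','color')})
print(f['world_from_camera'].round(3))
s=env.observe();print(s['time'],s['eef_pos'],s['tcp_rot'][:,0],s['joint_positions'].round(1))
for q in ['key','chamber']:
  for r in env.landmark_of(q,f): print(q,np.round(r['position'],3),round(r['p'],2))
for q in ['nut_stub','nut_across']:
  for r in env.look_for(q,f): print(q,np.round(r['position'],3),round(r['p'],2))
E
```

```text
[[ 0.414  0.86   0.299  0.376]
 [ 0.91  -0.391 -0.137  0.224]
 [-0.     0.329 -0.944  0.39 ]
 [ 0.     0.     0.     1.   ]]
2.1 [0.45760982 0.18585392 0.2472112 ] [ 4.17601085e-01  9.08630325e-01 -5.15315140e-04] [12.7 11.7 -4.9 73.3 -0.1 37.4]
key [0.45  0.186 0.   ] 0.69
key [ 0.466  0.644 -0.003] 0.59
chamber [ 0.518 -0.082 -0.003] 0.61
nut_stub [ 0.452 -0.098  0.059] 0.78
```

View pics/w2.png

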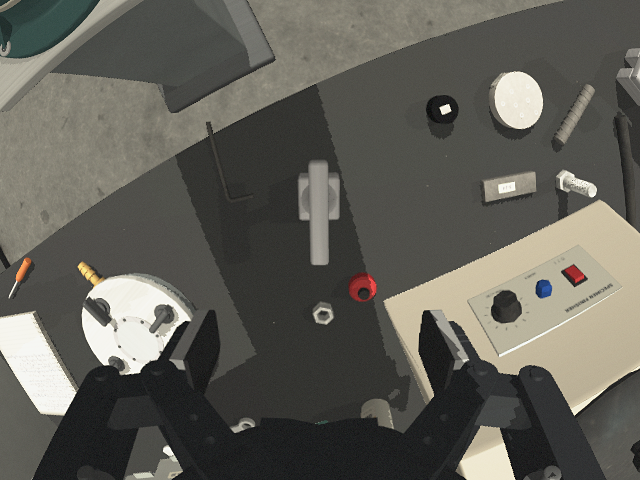

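The key stands upright below the tool, with its T-bar running from (318,161) to (320,265). The chamber is on the left, with its stub at (88,272). Now I'll turn those pixels into positions.

```bash
cat >> h.py <<'E'
def fray(f,u,v):
    K=f['K'];T=f['world_from_camera'];x=np.array([u-K[0,2],v-K[1,2]]);r=np.linalg.norm(x);th=r/K[0,0]
    d=np.array([*(x/max(r,1e-9)*np.sin(th)),np.cos(th)]);return T[:3,3],T[:3,:3]@d
def fz(f,u,v,z):
    o,d=fray(f,u,v);return o+d*(z-o[2])/d[2]
def fproj(f,p):
    T=np.linalg.inv(f['world_from_camera']);c=T[:3,:3]@np.array(p)+T[:3,3];r=np.hypot(*c[:2]);th=np.arctan2(r,c[2])
    return f['K'][:2,2]+f['K'][0,0]*th*c[:2]/r
E
python3 - <<'E'
from h import *
f=dict(np.load('w2.npz'))
c=f['color'][:,:,::-1]
cv2.imwrite('pics/k2.png',cv2.resize(c[150:280,270:370],None,fx=5,fy=4.5*5/4.5*.9,interpolation=cv2.INTER_CUBIC))
cv2.imwrite('pics/c2.png',cv2.resize(c[250:390,60:220],None,fx=4,fy=4,interpolation=cv2.INTER_CUBIC))
g=cv2.cvtColor(c,cv2.COLOR_BGR2GRAY)
for v in (170,185,200,215,230,245,260): print(v,g[v,292:348].tolist())
print(g[150:175,319].tolist(),g[255:275,319].tolist())
E
```

```text
170 [51, 52, 52, 51, 52, 52, 54, 51, 50, 49, 51, 53, 52, 49, 47, 50, 88, 120, 132, 139, 148, 147, 149, 151, 152, 151, 152, 149, 146, 149, 144, 143, 145, 141, 138, 124, 70, 48, 50, 52, 53, 54, 52, 52, 47, 52, 48, 48, 62, 80, 80, 79, 82, 78, 79, 80]
185 [44, 46, 47, 46, 47, 58, 99, 135, 146, 151, 149, 151, 148, 150, 151, 140, 107, 111, 126, 141, 149, 150, 151, 150, 150, 152, 151, 150, 148, 144, 145, 145, 144, 145, 137, 128, 104, 119, 143, 149, 152, 152, 154, 146, 144, 144, 135, 111, 50, 53, 48, 49, 85, 82, 82, 80]
200 [46, 44, 51, 50, 50, 45, 86, 123, 132, 125, 117, 111, 109, 107, 107, 103, 97, 108, 122, 134, 146, 153, 151, 154, 156, 154, 152, 152, 150, 145, 148, 146, 143, 143, 141, 131, 103, 111, 112, 111, 115, 117, 123, 124, 134, 146, 130, 90, 51, 49, 50, 52, 48, 52, 54, 50]
215 [43, 46, 46, 47, 44, 46, 56, 100, 140, 152, 157, 155, 156, 156, 156, 160, 161, 130, 112, 130, 145, 156, 154, 156, 156, 153, 156, 155, 150, 149, 147, 146, 147, 143, 138, 135, 113, 152, 155, 151, 153, 153, 155, 148, 148, 148, 135, 92, 48, 52, 56, 50, 51, 54, 49, 52]
230 [49, 50, 51, 55, 56, 57, 54, 53, 54, 54, 
[... 199 characters left out ...]
2]
245 [53, 55, 52, 50, 53, 50, 52, 51, 51, 52, 51, 55, 51, 49, 50, 50, 52, 51, 97, 127, 142, 156, 160, 158, 160, 160, 160, 161, 157, 156, 151, 148, 148, 147, 141, 135, 93, 52, 50, 49, 51, 51, 52, 54, 52, 52, 46, 53, 52, 52, 51, 50, 54, 53, 51, 50]
260 [49, 54, 51, 54, 50, 47, 51, 51, 51, 52, 46, 48, 51, 51, 52, 50, 46, 48, 85, 118, 139, 155, 164, 162, 162, 163, 163, 164, 162, 158, 156, 152, 149, 149, 142, 135, 118, 49, 49, 53, 51, 51, 53, 53, 51, 49, 55, 55, 52, 53, 52, 50, 53, 53, 51, 48]
[51, 54, 51, 48, 53, 52, 51, 48, 47, 59, 80, 95, 106, 127, 136, 144, 148, 148, 150, 149, 149, 146, 149, 152, 149] [164, 165, 163, 163, 165, 164, 165, 165, 165, 150, 68, 51, 53, 49, 52, 53, 52, 52, 52, 53]
```

View pics/k2.png

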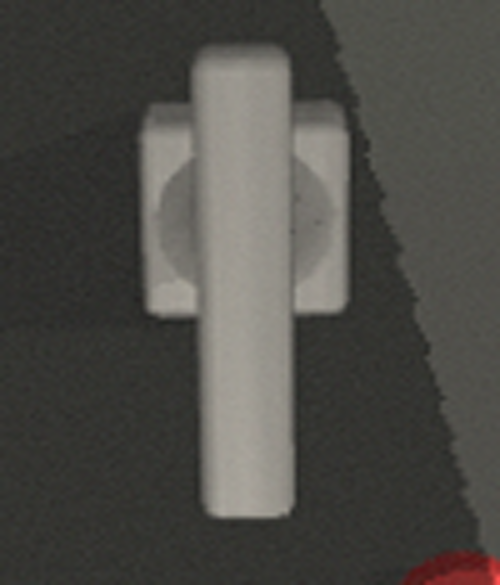

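View pics/c2.png

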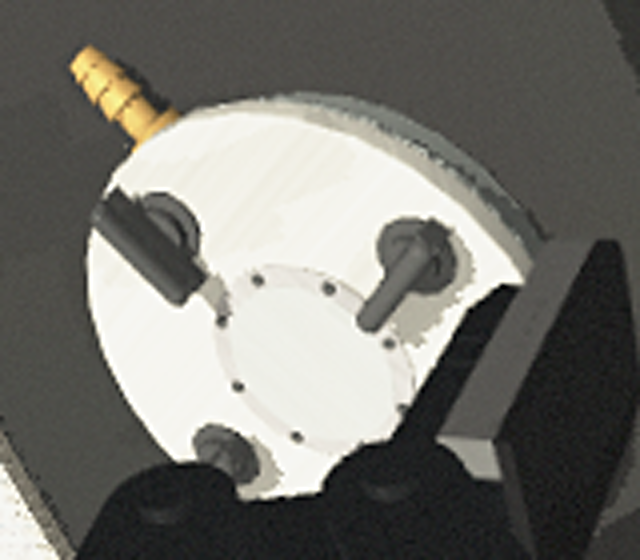

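```bash
python3 - <<'E'
from h import *
f=dict(np.load('w2.npz'))
a=fz(f,318.2,161,.091);b=fz(f,319.2,264.7,.093);d=b-a
print(a,b,(a+b)/2,np.linalg.norm(d),np.degrees(np.arctan2(d[1],d[0])))
for u,v in((318.2,170),(319.2,260)): print(fz(f,u,v,.094))
# chamber in this view: stub bar crop4 offset (60,250)
def C(x,y): return (60+(x+.5)/4-.5,250+(y+.5)/4-.5)
for n,p,z in [('stub tip',C(85,60),.02),('nutstub i',C(180,300),.06),('nutstub o',C(108,205),.06)]: print(n,fz(f,*p,z))
for yaw in (198.4,):
  for n,x,y in[('s',62,0),('ac',-62,0),('y',0,62)]:pass
s=env.observe();print(s['eef_pos'],np.degrees(np.arctan2(s['tcp_rot'][1,0],s['tcp_rot'][0,0])))
# lid fit in scene via ellipse of threshold
g=env.grab_frame('scene');np.savez('sc.npz',**{k:g[k] for k in('K','world_from_camera','color')});save(g,'s3.png')
c=g['color'].astype(int);m=((c.min(2)>150)*255).astype(np.uint8);m[:,:340]=0;m[:280]=0;m[372:]=0;m[:,440:]=0
m=cv2.morphologyEx(m,cv2.MORPH_CLOSE,np.ones((9,9)))
n,l,st,ce=cv2.connectedComponentsWithStats(m);i=1+st[1:,4].argmax();print(st[i],ce[i])
ct=max(cv2.findContours((l==i).astype(np.uint8),0,1)[0],key=len)[:,0]
P=np.array([atz(g,u,v,.042)[:2] for u,v in ct])
cc,r=cv2.minEnclosingCircle(P.astype(np.float32));print(cc,r)
A=np.c_[2*P,np.ones(len(P))]
for k in range(5):
    s_=np.linalg.lstsq(A,(P**2).sum(1),rcond=None)[0];rr=np.sqrt(s_[2]+s_[:2]@s_[:2]);e=np.linalg.norm(P-s_[:2],axis=1)-rr
    print(s_[:2],rr,np.abs(e).max());k_=np.abs(e)<max(.0015,np.std(e)*1.5);P=P[k_];A=A[k_]
E
```

```text
[0.41045542 0.20749068 0.091     ] [0.49234916 0.17117093 0.093     ] [0.45140229 0.18933081 0.092     ] 0.08960864017696324 -23.91721298808133
[0.41676744 0.20462394 0.094     ]
[0.48793753 0.17317356 0.094     ]
stub tip [ 0.4006101  -0.11850846  0.02      ]
nutstub i [ 0.4740201  -0.10219955  0.06      ]
nutstub o [ 0.43831433 -0.10549297  0.06      ]
[0.45215113 0.19099736 0.24718028] 65.55616702094883
[ 355  293   71   61 3398] [389.87816363 323.76015303]
(0.5142503380775452, -0.08497282862663269) 0.08819004893302917
[ 0.51470523 -0.08525339] 0.0848255775577993 0.00809534104260684
[ 0.51486803 -0.08482806] 0.08497790771075914 0.0029001281123396117
[ 0.51514665 -0.08469685] 0.08487818828989706 0.0021588156940118286
[ 0.51536048 -0.08462844] 0.08478641784802037 0.0017927464007261168
[ 0.51545192 -0.08460145] 0.08473913643625336 0.0015860551471136436
```

{"name": "play_rows", "arguments": {
  "deltas": [
    {"x":-0.002,"y":-0.004,"z":-0.1,"wx":0,"wy":0,"wz":0.001},
    {"x":0,"y":0,"z":-0.1,"wx":0,"wy":0,"wz":0},
    {"x":0,"y":0,"z":-0.1,"wx":0,"wy":0,"wz":0},
    {"x":0,"y":0,"z":-0.08,"wx":0,"wy":0,"wz":0},
    {"x":0,"y":0,"z":-0.068,"wx":0,"wy":0,"wz":0},
    {"x":0,"y":0,"z":0,"wx":0,"wy":0,"wz":0},
    {"x":0,"y":0,"z":0,"wx":0,"wy":0,"wz":0}
  ]
}}

```text
time: 3.05
eef_pos: [0.4512, 0.1901, 0.0688]
tcp_rot: [[0.406, 0.914, -0.0], [0.914, -0.406, -0.0], [-0.0, -0.0, -1.0]]
contact_force: [0.6, 0.3, 0.0]
finger_gap: 0.0849
```

{"name": "play_rows", "arguments": {
  "deltas": [
    {"x":0,"y":0,"z":0,"wx":0,"wy":0,"wz":0},
    {"x":0,"y":0,"z":0,"wx":0,"wy":0,"wz":0},
    {"x":0,"y":0,"z":0,"wx":0,"wy":0,"wz":0},
    {"x":0,"y":0,"z":0,"wx":0,"wy":0,"wz":0},
    {"x":0,"y":0,"z":0,"wx":0,"wy":0,"wz":0},
    {"x":0,"y":0,"z":0,"wx":0,"wy":0,"wz":0},
    {"x":0,"y":0,"z":0,"wx":0,"wy":0,"wz":0},
    {"x":0,"y":0,"z":0,"wx":0,"wy":0,"wz":0}
  ],
  "gripper": 0,
  "grip_force": 80
}}

```text
time: 3.85
eef_pos: [0.452, 0.1895, 0.0685]
tcp_rot: [[0.408, 0.913, 0.001], [0.913, -0.408, 0.0], [0.001, 0.001, -1.0]]
contact_force: [-0.7, 2.5, 6.1]
finger_gap: 0.0149
```

{"name": "play_rows", "arguments": {
  "deltas": [
    {"x":0,"y":0,"z":0.06,"wx":0,"wy":0,"wz":0},
    {"x":0,"y":0,"z":0.1,"wx":0,"wy":0,"wz":0},
    {"x":0,"y":0,"z":0.1,"wx":0,"wy":0,"wz":0},
    {"x":0.03,"y":-0.07,"z":0.1,"wx":0,"wy":0,"wz":0.01},
    {"x":0.045,"y":-0.1,"z":0.07,"wx":0,"wy":0,"wz":0.018},
    {"x":0.045,"y":-0.1,"z":0,"wx":0,"wy":0,"wz":0.018},
    {"x":0.05,"y":-0.1,"z":0,"wx":0,"wy":0,"wz":0.018},
    {"x":0.05,"y":-0.1,"z":0,"wx":0,"wy":0,"wz":0.018},
    {"x":0.05,"y":-0.1,"z":0,"wx":0,"wy":0,"wz":0.018},
    {"x":0.038,"y":-0.066,"z":0,"wx":0,"wy":0,"wz":0.0153}
  ]
}}

```text
time: 4.85
eef_pos: [0.5746, -0.0661, 0.2382]
tcp_rot: [[-0.303, 0.953, -0.001], [0.953, 0.303, -0.0], [0.0, -0.001, -1.0]]
contact_force: [0.4, 1.1, -3.3]
finger_gap: 0.0145
```

{"name": "play_rows", "arguments": {
  "deltas": [
    {"x":0,"y":0,"z":0,"wx":0,"wy":0,"wz":0},
    {"x":0,"y":0,"z":0,"wx":0,"wy":0,"wz":0}
  ]
}}

```text
time: 5.05
eef_pos: [0.5738, -0.0638, 0.2381]
tcp_rot: [[-0.298, 0.955, -0.001], [0.955, 0.298, 0.0], [0.001, -0.001, -1.0]]
contact_force: [0.4, -0.1, -3.3]
finger_gap: 0.0143
```

```bash
python3 - <<'E'
from h import *
f=env.grab_frame('wrist');save(f,'w3.png')
np.savez('w3.npz',**{k:f[k] for k in('K','world_from_camera','color')})
s=env.observe();print(s['time'],s['eef_pos'],np.degrees(np.arctan2(s['tcp_rot'][1,0],s['tcp_rot'][0,0])),s['joint_positions'].round(1))
for q in ['nut_stub','nut_across']:
  for r in env.look_for(q,f): print(q,np.round(r['position'],3),round(r['p'],2))
E
```

```text
5.1 [ 0.57358071 -0.0630259   0.23838452] 107.38902651662079 [-14.4  20.2   5.9  75.8   0.  -31.8]
nut_stub [ 0.46  -0.103  0.06 ] 0.71
nut_across [ 0.575 -0.066  0.049] 0.56
```

View pics/w3.png

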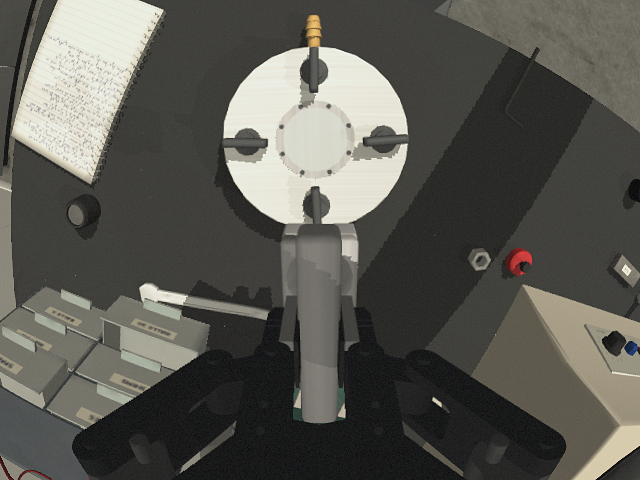

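The whole lid shows here: the stub is at (314,30), the stub nut at (314,70), and the across nut at (316,207). The key is held upright. I'll fit the lid and the nut bars.

```bash
python3 - <<'E'
from h import *
f=dict(np.load('w3.npz'));c=f['color']
m=((c.min(2)>150)*255).astype(np.uint8);m[:40]=0;m[228:]=0;m[:,:215]=0;m[:,415:]=0
m=cv2.morphologyEx(m,cv2.MORPH_CLOSE,np.ones((15,15)))
n,l,st,ce=cv2.connectedComponentsWithStats(m);i=1+st[1:,4].argmax()
ct=max(cv2.findContours((l==i).astype(np.uint8),0,1)[0],key=len)[:,0]
ct=ct[(ct[:,1]<222)]
P=np.array([fz(f,u,v,.042)[:2] for u,v in ct]);A=np.c_[2*P,np.ones(len(P))]
for k in range(6):
    s_=np.linalg.lstsq(A,(P**2).sum(1),rcond=None)[0];rr=np.sqrt(s_[2]+s_[:2]@s_[:2]);e=np.linalg.norm(P-s_[:2],axis=1)-rr
    print(s_[:2].round(4),rr.round(4),np.abs(e).max().round(4),len(P));k_=np.abs(e)<max(.001,np.std(e)*1.5);P=P[k_];A=A[k_]
a=cv2.resize(c[5:225,280:350,::-1],None,fx=5,fy=5,interpolation=cv2.INTER_CUBIC)
cv2.imwrite('pics/n3a.png',a[:560]);cv2.imwrite('pics/n3b.png',a[-560:])
E
```

```text
[ 0.5089 -0.0847] 0.0792 0.0311 620
[ 0.5115 -0.0855] 0.082 0.0205 540
[ 0.5134 -0.0858] 0.0835 0.0114 487
[ 0.5146 -0.0863] 0.0845 0.0061 441
[ 0.5148 -0.0864] 0.0847 0.0012 428
[ 0.5148 -0.0864] 0.0847 0.0009 427
```

View pics/n3a.png

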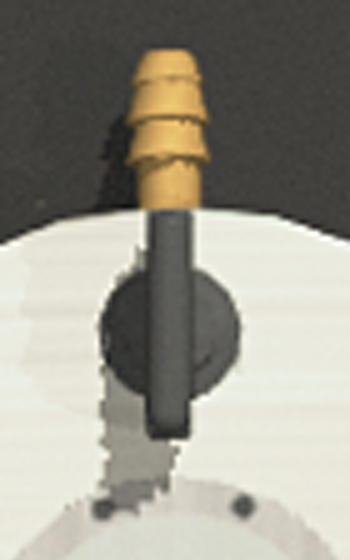

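View pics/n3b.png

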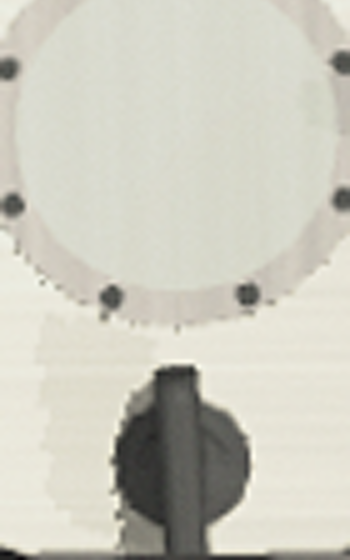

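```bash
python3 - <<'E'
from h import *
f=dict(np.load('w3.npz'))
P=lambda u,v,z:fz(f,u-.4,v-.4,z)
def seg(n,a,b,z):
    a=P(*a,z);b=P(*b,z);d=b-a;print(n,a[:2].round(4),b[:2].round(4),((a+b)/2)[:2].round(4),np.linalg.norm(d).round(4),np.degrees(np.arctan2(d[1],d[0])).round(1))
seg('stub nut',(314,47.2),(313.6,87.4),.064)
seg('across',(315.6,189),(316.8,223),.064)
a=P(313.4,15.5,.015);print('tip',a)
for h in [(314.2,70.6)]: print('hub',P(*h,.049))
print('hubacross',P(280+183/5,5+(540+462)/5,.049))
C=np.array([.515,-.0858])
print('tip dir',np.degrees(np.arctan2(*(C-a[:2])[::-1])))
# key underside
R=f['world_from_camera']
for z in(.064,): 
  for yaw in(17,17.5,18,18.5):
    u=np.array([np.cos(np.radians(yaw)),np.sin(np.radians(yaw))]);print(yaw,C-.062*u,C+.062*u,C-.122*u)
E
```

```text
stub nut [ 0.4381 -0.1112] [ 0.4716 -0.1012] [ 0.4548 -0.1062] 0.0349 16.8
across [ 0.5547 -0.0736] [ 0.5838 -0.0634] [ 0.5692 -0.0685] 0.0309 19.2
tip [ 0.39849752 -0.124931    0.015     ]
hub [ 0.45593286 -0.10571356  0.049     ]
hubacross [ 0.57202532 -0.06738396  0.049     ]
tip dir 18.566236689410275
17 [ 0.45570911 -0.10392705] [ 0.57429089 -0.06767295] [ 0.39833082 -0.12146935]
17.5 [ 0.45586955 -0.10444376] [ 0.57413045 -0.06715624] [ 0.39864653 -0.12248611]
18 [ 0.4560345  -0.10495905] [ 0.5739655  -0.06664095] [ 0.39897111 -0.12350007]
18.5 [ 0.45620393 -0.10547289] [ 0.57379607 -0.06612711] [ 0.39930451 -0.12451117]
```

```bash
python3 - <<'E'
from h import *
f=dict(np.load('w3.npz'))
s=env.observe();t=s['eef_pos'];R=s['tcp_rot']
for z in(.0,.032):
  for x in (-.022,.022):
    for y in(-.0205,.0205):
      p=t+R@[y,x,0];p[2]=t[2]-.0685+z;print(z,x,y,fproj(f,p).round(1))
for x in(-.045,.045):
  for y in(-.008,.008):
      p=t+R@[y,x,0];p[2]=t[2]-.0685+.094;print('bar',x,y,fproj(f,p).round(1))
cv2.imwrite('pics/kh.png',cv2.resize(f['color'][215:425,260:380,::-1],None,fx=4,fy=4,interpolation=cv2.INTER_CUBIC)[:600*2])
print(t)
E
```

```text
0.0 -0.022 -0.0205 [287.4 223.2]
0.0 -0.022 0.0205 [356.5 223.1]
0.0 0.022 -0.0205 [289.6 289.6]
0.0 0.022 0.0205 [354.1 289.5]
0.032 -0.022 -0.0205 [282.4 241.2]
0.032 -0.022 0.0205 [362.5 241.1]
0.032 0.022 -0.0205 [285.6 315.5]
0.032 0.022 0.0205 [359.  315.2]
bar -0.045 -0.008 [300.3 238.2]
bar -0.045 0.008 [348.4 238.1]
bar 0.045 -0.008 [305.5 426.9]
bar 0.045 0.008 [341.  426.7]
[ 0.57354856 -0.06246396  0.23881153]
```

View pics/kh.png

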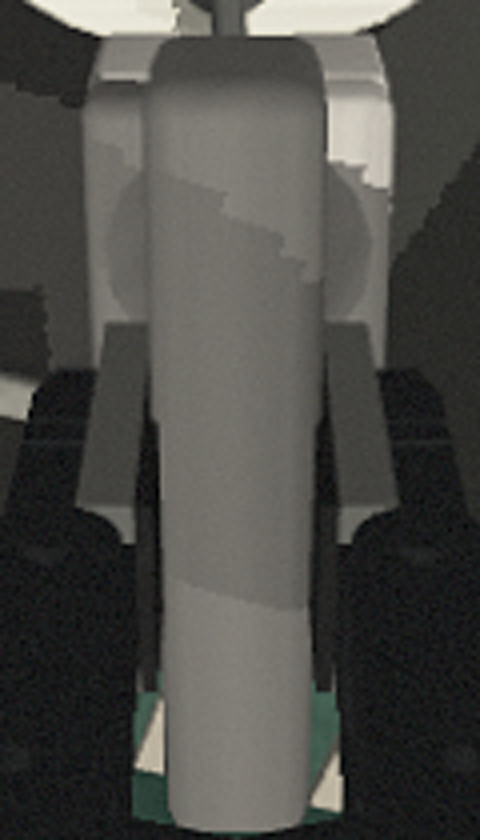

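```bash
python3 - <<'E'
from h import *
f=dict(np.load('w3.npz'));T=f['world_from_camera'];O=T[:3,3];X=T[:3,0];print(T.round(4))
lat=lambda u,v,z:round(float((fz(f,u,v,z)-O)@X)*1000,2)
Y=np.array([-X[1],X[0],0])*-1;lon=lambda u,v,z:round(float((fz(f,u,v,z)-O)@Y)*1000,2)
zk=.2384-.0685
print('key',lat(319.5,223,zk),lat(319.0,236,zk+.032),lat(319.4,422,zk+.094),lat(319,224,zk+.094), 'lon head front bottom',lon(319.5,223.5,zk),'bar rear',lon(319.4,423,zk+.09))
print('stub nut',lat(313.7,47.2,.064),lat(313.4,87,.064),lon(313.6,70.4,.049),'hub',lat(313.8,70.4,.049))
print('across',lat(315.2,189,.064),lat(316.4,223,.064),lon(316,205.2,.049),'hub',lat(316.2,205.2,.049))
E
```

```text
[[-0.2982  0.902   0.3122  0.4927]
 [ 0.9545  0.2818  0.0976 -0.0898]
 [ 0.      0.3271 -0.945   0.381 ]
 [ 0.      0.      0.      1.    ]]
key 0.49 0.16 0.32 0.1 lon head front bottom 63.68 bar rear 132.34
stub nut -4.13 -4.39 -39.69 hub -4.24
across -3.02 -2.03 82.56 hub -2.28
```

{"name": "play_rows", "arguments": {
  "deltas": [
    {"x":-0.0594,"y":-0.021,"z":-0.02,"wx":0,"wy":0,"wz":0},
    {"x":-0.0594,"y":-0.021,"z":-0.02,"wx":0,"wy":0,"wz":0},
    {"x":-0.0594,"y":-0.021,"z":-0.04,"wx":0,"wy":0,"wz":0},
    {"x":-0.0594,"y":-0.021,"z":-0.06,"wx":0,"wy":0,"wz":0},
    {"x":-0.0594,"y":-0.021,"z":-0.068,"wx":0,"wy":0,"wz":0},
    {"x":0,"y":0,"z":0,"wx":0,"wy":0,"wz":0},
    {"x":0,"y":0,"z":0,"wx":0,"wy":0,"wz":0}
  ]
}}

```text
time: 5.9
eef_pos: [0.4548, -0.1047, 0.1559]
tcp_rot: [[-0.3, 0.954, 0.0], [0.954, 0.3, 0.0], [0.0, 0.0, -1.0]]
contact_force: [0.9, -0.3, -2.7]
finger_gap: 0.0145
```

```bash
python3 - <<'E'
from h import *
f=env.grab_frame('wrist');save(f,'w4.png');g=env.grab_frame('scene')
cv2.imwrite('pics/s4.png',cv2.resize(g['color'][270:390,320:460,::-1],None,fx=5,fy=5,interpolation=cv2.INTER_CUBIC))
np.savez('w4.npz',**{k:f[k] for k in('K','world_from_camera','color')})
cv2.imwrite('pics/w4c.png',cv2.resize(f['color'][150:350,240:400,::-1],None,fx=4,fy=3,interpolation=cv2.INTER_CUBIC))
s=env.observe();print(s['time'],s['eef_pos'],np.degrees(np.arctan2(s['tcp_rot'][1,0],s['tcp_rot'][0,0])),s['joint_positions'].round(1))
E
```

```text
6.0 [ 0.45633735 -0.10509521  0.1565552 ] 107.4875138049653 [-23.   11.7 -19.5  58.7   0.  -40.4]
```

View pics/w4c.png

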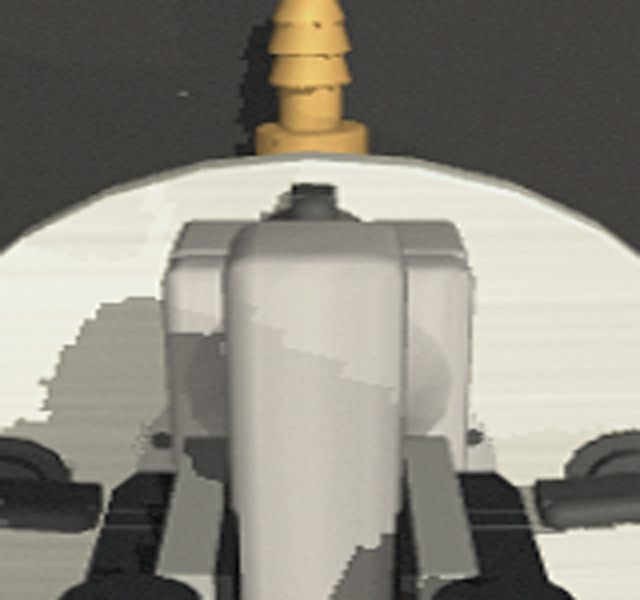

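View pics/s4.png

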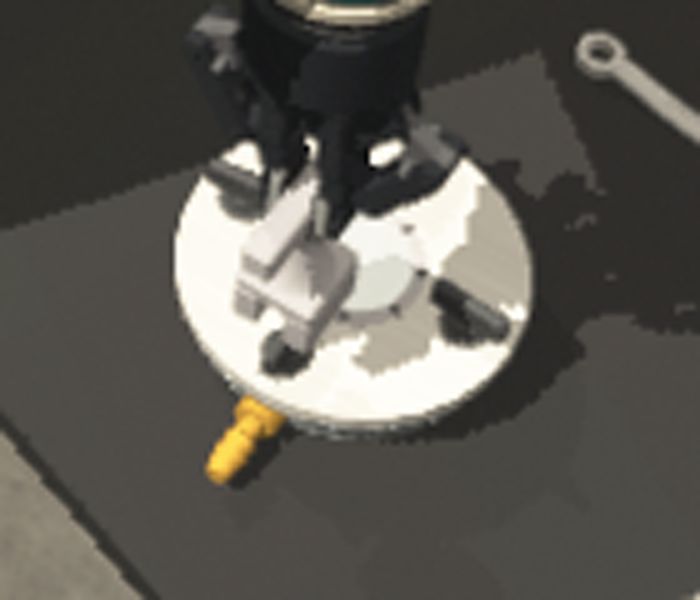

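{"name": "play_rows", "arguments": {
  "deltas": [
    {"x":0.0004,"y":-0.0013,"z":-0.015,"wx":0,"wy":0,"wz":0},
    {"x":0,"y":0,"z":-0.015,"wx":0,"wy":0,"wz":0},
    {"x":0,"y":0,"z":-0.015,"wx":0,"wy":0,"wz":0},
    {"x":0,"y":0,"z":-0.015,"wx":0,"wy":0,"wz":0},
    {"x":0,"y":0,"z":-0.015,"wx":0,"wy":0,"wz":0},
    {"x":0,"y":0,"z":0,"wx":0,"wy":0,"wz":0}
  ]
}}

```text
time: 6.6
eef_pos: [0.455, -0.1057, 0.1247]
tcp_rot: [[-0.3, 0.954, -0.001], [0.954, 0.3, 0.001], [0.001, -0.001, -1.0]]
contact_force: [-0.9, -0.1, -3.6]
finger_gap: 0.0146
```

{"name": "play_rows", "arguments": {
  "deltas": [
    {"x":0,"y":0,"z":-0.009,"wx":0,"wy":0,"wz":0},
    {"x":0,"y":0,"z":-0.008,"wx":0,"wy":0,"wz":0},
    {"x":0,"y":0,"z":0,"wx":0,"wy":0,"wz":0}
  ]
}}

```text
time: 6.9
eef_pos: [0.4552, -0.1058, 0.1184]
tcp_rot: [[-0.3, 0.954, -0.0], [0.954, 0.3, 0.0], [0.0, -0.0, -1.0]]
contact_force: [0.7, -0.8, -2.9]
finger_gap: 0.0149
```

{"name": "play_rows", "arguments": {
  "deltas": [
    {"x":0,"y":0,"z":0,"wx":0,"wy":0,"wz":-0.0145},
    {"x":0,"y":0,"z":0,"wx":0,"wy":0,"wz":-0.0145},
    {"x":0,"y":0,"z":0,"wx":0,"wy":0,"wz":-0.0145},
    {"x":0,"y":0,"z":0,"wx":0,"wy":0,"wz":-0.0145},
    {"x":0,"y":0,"z":0,"wx":0,"wy":0,"wz":-0.0145}
  ]
}}

```text
time: 7.4
eef_pos: [0.4552, -0.1055, 0.1188]
tcp_rot: [[0.154, 0.988, -0.0], [0.988, -0.154, 0.001], [0.001, -0.0, -1.0]]
contact_force: [-0.9, 2.0, -3.1]
finger_gap: 0.0148
```

{"name": "play_rows", "arguments": {
  "deltas": [
    {"x":0,"y":0,"z":0,"wx":0,"wy":0,"wz":-0.0145},
    {"x":0,"y":0,"z":0,"wx":0,"wy":0,"wz":-0.0145},
    {"x":0,"y":0,"z":0,"wx":0,"wy":0,"wz":-0.0145},
    {"x":0,"y":0,"z":0,"wx":0,"wy":0,"wz":-0.0145},
    {"x":0,"y":0,"z":0,"wx":0,"wy":0,"wz":-0.0145},
    {"x":0,"y":0,"z":0,"wx":0,"wy":0,"wz":0},
    {"x":0,"y":0,"z":0,"wx":0,"wy":0,"wz":0},
    {"x":0,"y":0,"z":0,"wx":0,"wy":0,"wz":0}
  ]
}}

```text
time: 8.2
eef_pos: [0.4554, -0.1056, 0.1188]
tcp_rot: [[0.568, 0.823, 0.0], [0.823, -0.568, 0.001], [0.001, -0.0, -1.0]]
contact_force: [0.7, 4.5, -3.5]
finger_gap: 0.0145
```

```bash
python3 - <<'E'
from h import *
f=env.grab_frame('wrist');save(f,'w5.png')
cv2.imwrite('pics/w5c.png',cv2.resize(f['color'][120:350,200:440,::-1],None,fx=3,fy=2.5,interpolation=cv2.INTER_CUBIC))
s=env.observe();print(s['time'],s['eef_pos'],np.degrees(np.arctan2(s['tcp_rot'][1,0],s['tcp_rot'][0,0])),s['joint_positions'].round(1),s['contact_force'],s['moment'])
E
```

```text
8.25 [ 0.45536876 -0.10561689  0.11875032] 55.35211960201577 [-23.1  13.4 -23.6  53.    0.   11.6] [ 0.898275    3.7106598  -2.58359866] [ 1.26527778 -0.11758243  0.10034933]
```

View pics/w5c.png

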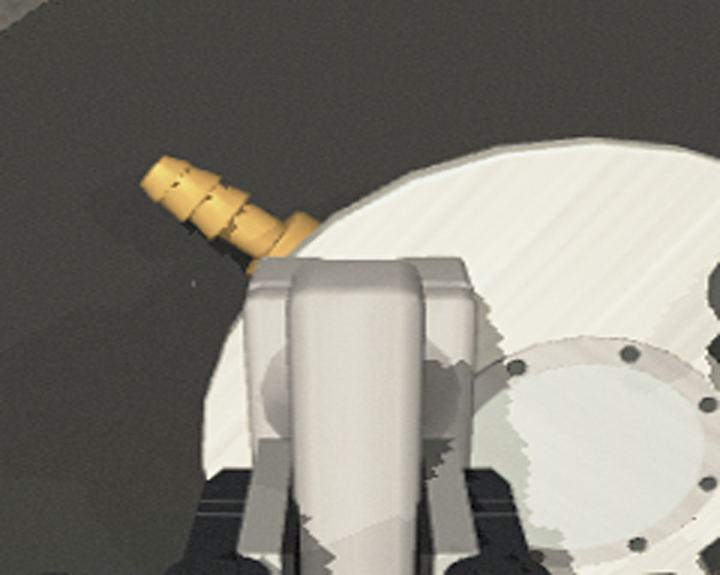

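{"name": "play_rows", "arguments": {
  "deltas": [
    {"x":0,"y":0,"z":0,"wx":0,"wy":0,"wz":0.01},
    {"x":0,"y":0,"z":0.04,"wx":0,"wy":0,"wz":0},
    {"x":0,"y":0,"z":0.08,"wx":0,"wy":0,"wz":0},
    {"x":0,"y":0,"z":0.09,"wx":0,"wy":0,"wz":0},
    {"x":0.0493,"y":0.0177,"z":0.09,"wx":0,"wy":0,"wz":0.0227},
    {"x":0.0493,"y":0.0177,"z":0,"wx":0,"wy":0,"wz":0.023},
    {"x":0.0493,"y":0.0177,"z":0,"wx":0,"wy":0,"wz":0.023},
    {"x":0.0493,"y":0.0177,"z":0,"wx":0,"wy":0,"wz":0.023},
    {"x":0.0493,"y":0.0177,"z":0,"wx":0,"wy":0,"wz":0.023},
    {"x":0.0493,"y":0.0177,"z":0,"wx":0,"wy":0,"wz":0.023}
  ]
}}

```text
time: 9.25
eef_pos: [0.5746, -0.0635, 0.2388]
tcp_rot: [[-0.322, 0.947, 0.0], [0.947, 0.322, -0.001], [-0.001, -0.0, -1.0]]
contact_force: [-0.0, 0.1, -2.8]
finger_gap: 0.0146
```

{"name": "play_rows", "arguments": {
  "deltas": [
    {"x":0,"y":0,"z":0,"wx":0,"wy":0,"wz":0},
    {"x":0,"y":0,"z":0,"wx":0,"wy":0,"wz":0},
    {"x":0,"y":0,"z":0,"wx":0,"wy":0,"wz":0}
  ]
}}

```text
time: 9.55
eef_pos: [0.5732, -0.0637, 0.2388]
tcp_rot: [[-0.314, 0.949, -0.0], [0.949, 0.314, -0.0], [-0.0, -0.0, -1.0]]
contact_force: [0.7, -0.8, -3.8]
finger_gap: 0.0144
```

```bash
python3 - <<'E'
from h import *
f=env.grab_frame('wrist');save(f,'w6.png')
np.savez('w6.npz',**{k:f[k] for k in('K','world_from_camera','color')})
a=cv2.resize(f['color'][30:230,260:380,::-1],None,fx=5,fy=5,interpolation=cv2.INTER_CUBIC)
cv2.imwrite('pics/n6a.png',a[:500]);cv2.imwrite('pics/n6b.png',a[500:])
s=env.observe();print(s['time'],s['eef_pos'],np.degrees(np.arctan2(s['tcp_rot'][1,0],s['tcp_rot'][0,0])),s['joint_positions'].round(1),s['contact_force'])
E
```

```text
9.6 [ 0.57317999 -0.06372404  0.23895305] 108.32835451901266 [-14.4  20.1   5.9  75.7  -0.  -32.8] [ 0.39202605 -0.06615258 -2.53249721]
```

View pics/n6a.png

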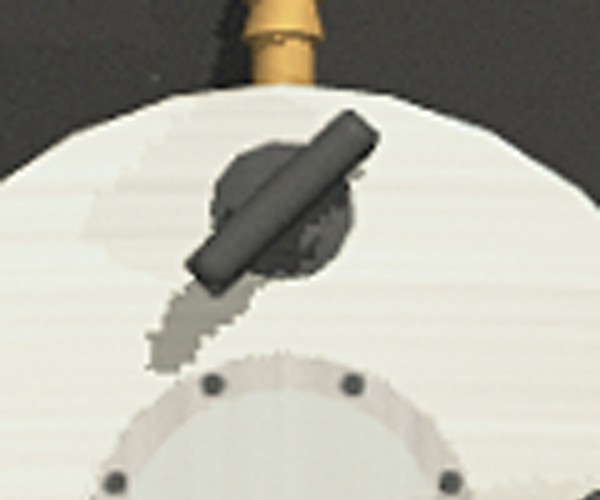

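View pics/n6b.png

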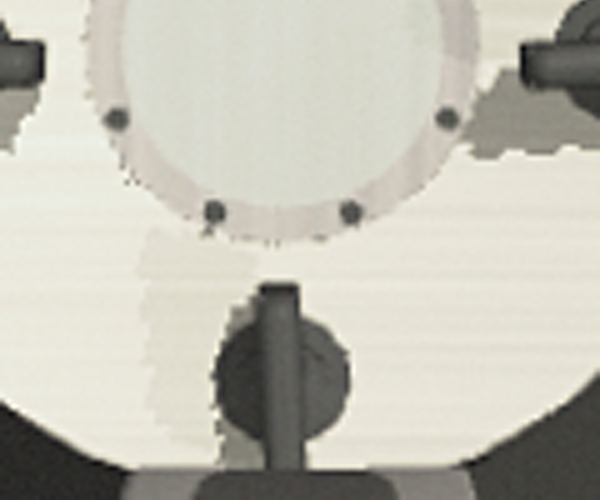

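```bash
python3 - <<'E'
from h import *
f=dict(np.load('w6.npz'));T=f['world_from_camera'];O=T[:3,3];X=T[:3,0];print(O,X)
Y=np.array([X[1],-X[0],0])
lat=lambda u,v,z:round(float((fz(f,u,v,z)-O)@X)*1000,2)
lon=lambda u,v,z:round(float((fz(f,u,v,z)-O)@Y)*1000,2)
zk=.2388-.0685
g=cv2.cvtColor(f['color'],cv2.COLOR_RGB2GRAY)
for v in (195,205,215): print(v,g[v,300:335].tolist())
for v in (228,):print(v,g[v,275:365].tolist())
for v in (300,340,410):print(v,g[v,290:350].tolist())
print('across',lat(315.4,188,.064),lat(316.8,222,.064),'lon',lon(315.4,189,.064),'hub',lat(316.2,205.6,.049),lon(316,205.6,.049))
a=fz(f,260+205/5,30+270/5,.064);b=fz(f,260+352/5,30+125/5,.064);print('stub bar',np.degrees(np.arctan2(*(b-a)[1::-1])),(a+b)/2)
E
```

```text
[ 0.49238673 -0.09099617  0.38163467] [-0.31455113  0.94923973 -0.00123553]
195 [218, 219, 219, 221, 224, 140, 122, 113, 90, 57, 47, 54, 64, 75, 86, 94, 93, 96, 90, 79, 86, 94, 91, 93, 124, 181, 225, 228, 226, 226, 226, 227, 226, 226, 226]
205 [224, 214, 118, 66, 52, 60, 56, 54, 54, 51, 51, 50, 55, 71, 84, 93, 93, 96, 94, 85, 76, 87, 98, 97, 90, 87, 93, 91, 89, 83, 215, 229, 229, 230, 227]
215 [222, 223, 219, 126, 129, 134, 115, 81, 56, 50, 53, 53, 50, 65, 77, 90, 92, 90, 96, 87, 77, 87, 90, 86, 81, 113, 185, 235, 232, 230, 230, 230, 230, 229, 229]
228 [44, 42, 41, 41, 37, 45, 40, 43, 39, 77, 105, 119, 124, 124, 124, 122, 123, 127, 127, 127, 128, 127, 128, 111, 86, 72, 72, 73, 69, 70, 72, 72, 71, 68, 70, 70, 69, 70, 68, 67, 73, 72, 68, 70, 73, 71, 71, 67, 70, 72, 74, 72, 72, 69, 71, 69, 69, 70, 70, 69, 74, 71, 73, 80, 107, 128, 124, 127, 130, 126, 126, 128, 127, 128, 130, 127, 126, 127, 133, 141, 68, 64, 65, 65, 65, 65, 64, 62, 65, 67]
300 [67, 66, 65, 66, 68, 67, 69, 81, 97, 105, 107, 109, 111, 113, 109, 113, 111, 112, 112, 115, 114, 115, 115, 114, 114, 114, 115, 115, 111, 111, 109, 112, 107, 108, 109, 107, 106, 105, 102, 102, 104, 105, 105, 98, 98, 95, 91, 89, 82, 76, 69, 68, 62, 67, 68, 69, 67, 67, 65, 66]
340 [66, 68, 64, 47, 20, 27, 29, 23, 19, 17, 81, 106, 108, 111, 111, 112, 111, 111, 109, 109, 111, 113, 114, 113, 112, 116, 115, 114, 114, 115, 114, 111, 109, 112, 109, 106, 108, 105, 105, 104, 104, 103, 105, 101, 94, 93, 89, 75, 45, 24, 24, 24, 19, 14, 37, 63, 67, 67, 66, 68]
410 [20, 24, 26, 65, 59, 61, 58, 57, 57, 61, 56, 52, 103, 109, 110, 113, 119, 119, 121, 120, 121, 125, 123, 123, 123, 126, 126, 127, 127, 126, 125, 124, 125, 122, 122, 123, 120, 120, 122, 119, 120, 118, 116, 110, 105, 99, 85, 158, 183, 180, 179, 181, 182, 184, 191, 135, 11, 17, 22, 22]
across -2.85 -1.68 lon 64.7 hub -2.29 83.38
stub bar 154.06427035200082 [ 0.45662849 -0.105893    0.064     ]
```

{"name": "play_rows", "arguments": {
  "deltas": [
    {"x":-0.004,"y":-0.0078,"z":-0.07,"wx":0,"wy":0,"wz":0.004},
    {"x":0,"y":0,"z":-0.08,"wx":0,"wy":0,"wz":0},
    {"x":0,"y":0,"z":-0.06,"wx":0,"wy":0,"wz":0},
    {"x":0,"y":0,"z":0,"wx":0,"wy":0,"wz":0},
    {"x":0,"y":0,"z":0,"wx":0,"wy":0,"wz":0}
  ]
}}

```text
time: 10.1
eef_pos: [0.572, -0.0667, 0.1557]
tcp_rot: [[-0.339, 0.941, 0.0], [0.941, 0.339, -0.0], [-0.0, 0.0, -1.0]]
contact_force: [0.6, -0.1, -2.9]
finger_gap: 0.0144
```

```bash
python3 - <<'E'
from h import *
f=env.grab_frame('wrist');save(f,'w7.png')
cv2.imwrite('pics/w7c.png',cv2.resize(f['color'][150:350,240:400,::-1],None,fx=4,fy=3,interpolation=cv2.INTER_CUBIC))
s=env.observe();print(s['time'],s['eef_pos'],np.degrees(np.arctan2(s['tcp_rot'][1,0],s['tcp_rot'][0,0])),s['joint_positions'].round(1))
E
```

```text
10.15 [ 0.57248769 -0.06678842  0.15624782] 109.82686353668575 [-14.8  21.8  -4.5  63.6  -0.  -34.6]
```

View pics/w7c.png

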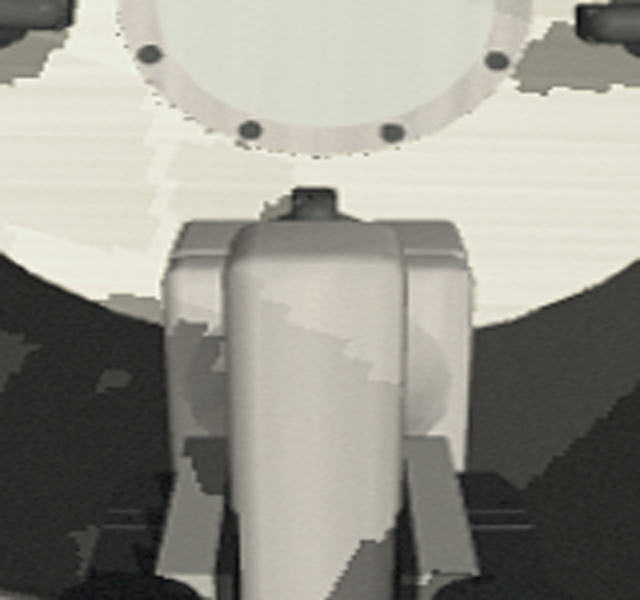

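The view matches the first fit: the nut's bar end is at crop (314,190) and the head is centred at about 321. I'll lower with the same small correction.

{"name": "play_rows", "arguments": {
  "deltas": [
    {"x":0.0005,"y":-0.0013,"z":-0.015,"wx":0,"wy":0,"wz":0},
    {"x":0,"y":0,"z":-0.015,"wx":0,"wy":0,"wz":0},
    {"x":0,"y":0,"z":-0.015,"wx":0,"wy":0,"wz":0},
    {"x":0,"y":0,"z":-0.015,"wx":0,"wy":0,"wz":0},
    {"x":0,"y":0,"z":-0.015,"wx":0,"wy":0,"wz":0},
    {"x":0,"y":0,"z":0,"wx":0,"wy":0,"wz":0}
  ]
}}

```text
time: 10.75
eef_pos: [0.5719, -0.0668, 0.1238]
tcp_rot: [[-0.34, 0.941, -0.001], [0.941, 0.34, 0.0], [0.001, -0.001, -1.0]]
contact_force: [0.2, 0.4, -3.5]
finger_gap: 0.0145
```

{"name": "play_rows", "arguments": {
  "deltas": [
    {"x":0,"y":0,"z":-0.009,"wx":0,"wy":0,"wz":0},
    {"x":0,"y":0,"z":-0.006,"wx":0,"wy":0,"wz":0},
    {"x":0,"y":0,"z":0,"wx":0,"wy":0,"wz":0},
    {"x":0,"y":0,"z":0,"wx":0,"wy":0,"wz":-0.0148},
    {"x":0,"y":0,"z":0,"wx":0,"wy":0,"wz":-0.0148},
    {"x":0,"y":0,"z":0,"wx":0,"wy":0,"wz":-0.0148}
  ]
}}

```text
time: 11.35
eef_pos: [0.5722, -0.0667, 0.1189]
tcp_rot: [[-0.064, 0.998, -0.0], [0.998, 0.064, 0.001], [0.001, -0.0, -1.0]]
contact_force: [-1.2, 3.0, -3.5]
finger_gap: 0.0146
```

{"name": "play_rows", "arguments": {
  "deltas": [
    {"x":0,"y":0,"z":0,"wx":0,"wy":0,"wz":-0.0148},
    {"x":0,"y":0,"z":0,"wx":0,"wy":0,"wz":-0.0148},
    {"x":0,"y":0,"z":0,"wx":0,"wy":0,"wz":-0.0148},
    {"x":0,"y":0,"z":0,"wx":0,"wy":0,"wz":-0.0148},
    {"x":0,"y":0,"z":0,"wx":0,"wy":0,"wz":-0.0148},
    {"x":0,"y":0,"z":0,"wx":0,"wy":0,"wz":-0.0148},
    {"x":0,"y":0,"z":0,"wx":0,"wy":0,"wz":-0.0148},
    {"x":0,"y":0,"z":0,"wx":0,"wy":0,"wz":0},
    {"x":0,"y":0,"z":0,"wx":0,"wy":0,"wz":0},
    {"x":0,"y":0,"z":0,"wx":0,"wy":0,"wz":0}
  ]
}}

```text
time: 12.35
eef_pos: [0.5723, -0.0663, 0.1188]
tcp_rot: [[0.55, 0.835, 0.0], [0.835, -0.55, 0.001], [0.001, -0.001, -1.0]]
contact_force: [-0.0, 6.0, -1.6]
finger_gap: 0.0147
```

{"name": "play_rows", "arguments": {
  "deltas": [
    {"x":0,"y":0,"z":0,"wx":0,"wy":0,"wz":0.01},
    {"x":0,"y":0,"z":0.04,"wx":0,"wy":0,"wz":0},
    {"x":0,"y":0,"z":0.09,"wx":0,"wy":0,"wz":0},
    {"x":0,"y":0,"z":0.11,"wx":0,"wy":0,"wz":0},
    {"x":-0.03,"y":0.07,"z":0.06,"wx":0,"wy":0,"wz":0.004},
    {"x":-0.05,"y":0.1,"z":0,"wx":0,"wy":0,"wz":0.004},
    {"x":-0.05,"y":0.1,"z":0,"wx":0,"wy":0,"wz":0.004},
    {"x":-0.05,"y":0.1,"z":0,"wx":0,"wy":0,"wz":0.004},
    {"x":-0.05,"y":0.1,"z":0,"wx":0,"wy":0,"wz":0},
    {"x":-0.05,"y":0.1,"z":0,"wx":0,"wy":0,"wz":0}
  ]
}}

```text
time: 13.35
eef_pos: [0.4594, 0.1621, 0.2391]
tcp_rot: [[0.407, 0.913, 0.001], [0.913, -0.407, -0.0], [-0.0, 0.001, -1.0]]
contact_force: [0.3, 2.0, -2.7]
finger_gap: 0.0144
```

{"name": "play_rows", "arguments": {
  "deltas": [
    {"x":-0.022,"y":0.071,"z":0,"wx":0,"wy":0,"wz":0},
    {"x":0,"y":0,"z":0,"wx":0,"wy":0,"wz":0},
    {"x":0,"y":0,"z":0,"wx":0,"wy":0,"wz":0}
  ]
}}

```text
time: 13.65
eef_pos: [0.4515, 0.1896, 0.2389]
tcp_rot: [[0.406, 0.914, 0.001], [0.914, -0.406, -0.001], [-0.0, 0.001, -1.0]]
contact_force: [-0.6, -1.1, -2.7]
finger_gap: 0.0146
```

```bash
python3 - <<'E'
from h import *
f=env.grab_frame('wrist');save(f,'w8.png');g=env.grab_frame('scene');np.savez('sc8.npz',**{k:g[k] for k in('K','world_from_camera','color')})
cv2.imwrite('pics/s8c.png',cv2.resize(g['color'][285:375,340:440,::-1],None,fx=6,fy=6,interpolation=cv2.INTER_CUBIC))
s=env.observe();print(s['time'],s['eef_pos'],np.degrees(np.arctan2(s['tcp_rot'][1,0],s['tcp_rot'][0,0])),s['joint_positions'].round(1),s['contact_force'])
E
```

```text
13.75 [0.45191482 0.18874036 0.23878412] 65.92427910359041 [13.1 11.5 -6.5 72.  -0.  37.2] [ 0.35839371 -0.80902739 -3.50745226]
```

View pics/w8.png

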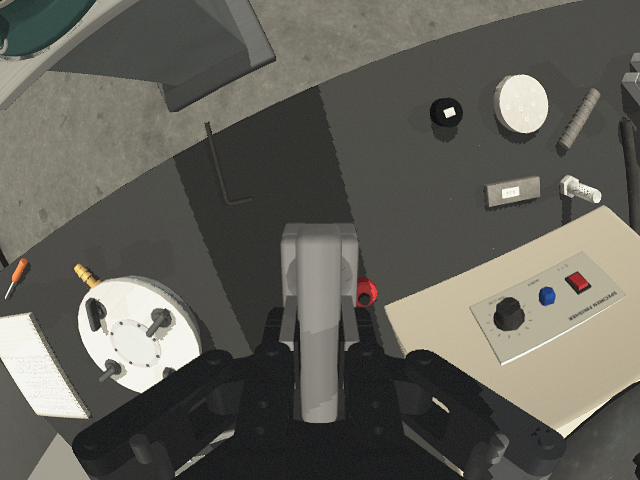

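View pics/s8c.png

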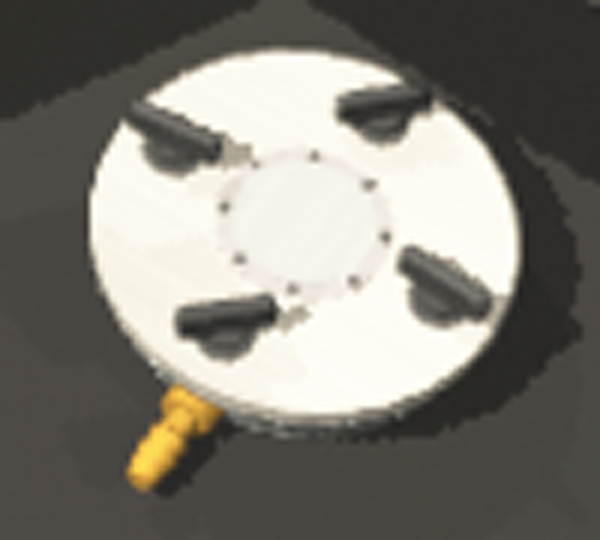

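In the scene crop the stub nut is at (228,315) and the across nut at (385,105). Both have turned by the same amount, and the other two nuts are unchanged. Now I'll put the key down at its free starting spot.

{"name": "play_rows", "arguments": {
  "deltas": [
    {"x":0,"y":0,"z":-0.1,"wx":0,"wy":0,"wz":0},
    {"x":0,"y":0,"z":-0.1,"wx":0,"wy":0,"wz":0},
    {"x":0,"y":0,"z":-0.1,"wx":0,"wy":0,"wz":0},
    {"x":0,"y":0,"z":-0.06,"wx":0,"wy":0,"wz":0},
    {"x":0,"y":0,"z":-0.035,"wx":0,"wy":0,"wz":0},
    {"x":0,"y":0,"z":-0.02,"wx":0,"wy":0,"wz":0},
    {"x":0,"y":0,"z":-0.006,"wx":0,"wy":0,"wz":0},
    {"x":0,"y":0,"z":0,"wx":0,"wy":0,"wz":0},
    {"x":0,"y":0,"z":0,"wx":0,"wy":0,"wz":0}
  ]
}}

```text
time: 14.65
eef_pos: [0.4521, 0.1894, 0.0711]
tcp_rot: [[0.408, 0.913, 0.001], [0.913, -0.408, 0.0], [0.001, 0.001, -1.0]]
contact_force: [-0.1, -0.5, -3.0]
finger_gap: 0.0145
```

Not touching yet, with about 2 mm to go.

{"name": "play_rows", "arguments": {
  "deltas": [
    {"x":0,"y":0,"z":-0.003,"wx":0,"wy":0,"wz":0},
    {"x":0,"y":0,"z":-0.003,"wx":0,"wy":0,"wz":0},
    {"x":0,"y":0,"z":0,"wx":0,"wy":0,"wz":0},
    {"x":0,"y":0,"z":0,"wx":0,"wy":0,"wz":0}
  ]
}}

```text
time: 15.05
eef_pos: [0.4519, 0.1896, 0.0685]
tcp_rot: [[0.408, 0.913, 0.001], [0.913, -0.408, 0.0], [0.001, 0.001, -1.0]]
contact_force: [-0.8, 0.9, 6.1]
finger_gap: 0.0145
```

Contact at the original height (+6 N, up from -3 N). Releasing now.

{"name": "play_rows", "arguments": {
  "deltas": [
    {"x":0,"y":0,"z":0,"wx":0,"wy":0,"wz":0},
    {"x":0,"y":0,"z":0,"wx":0,"wy":0,"wz":0},
    {"x":0,"y":0,"z":0,"wx":0,"wy":0,"wz":0},
    {"x":0,"y":0,"z":0,"wx":0,"wy":0,"wz":0},
    {"x":0,"y":0,"z":0,"wx":0,"wy":0,"wz":0},
    {"x":0,"y":0,"z":0,"wx":0,"wy":0,"wz":0},
    {"x":0,"y":0,"z":0,"wx":0,"wy":0,"wz":0}
  ],
  "gripper": 100
}}

```text
time: 15.75
eef_pos: [0.4515, 0.1894, 0.0679]
tcp_rot: [[0.408, 0.913, -0.0], [0.913, -0.408, -0.0], [-0.0, -0.0, -1.0]]
contact_force: [0.1, -0.1, -0.9]
finger_gap: 0.0856
```

{"name": "play_rows", "arguments": {
  "deltas": [
    {"x":0,"y":0,"z":0.03,"wx":0,"wy":0,"wz":0},
    {"x":0,"y":0,"z":0.08,"wx":0,"wy":0,"wz":0},
    {"x":0,"y":0,"z":0.1,"wx":0,"wy":0,"wz":0},
    {"x":0,"y":0,"z":0.1,"wx":0,"wy":0,"wz":0},
    {"x":0,"y":0,"z":0.1,"wx":0,"wy":0,"wz":0},
    {"x":0,"y":0,"z":0.04,"wx":0,"wy":0,"wz":0},
    {"x":0,"y":0,"z":0,"wx":0,"wy":0,"wz":0},
    {"x":0,"y":0,"z":0,"wx":0,"wy":0,"wz":0}
  ]
}}

```text
time: 16.55
eef_pos: [0.4514, 0.1894, 0.2474]
tcp_rot: [[0.408, 0.913, -0.0], [0.913, -0.408, -0.0], [-0.0, -0.0, -1.0]]
contact_force: [-0.5, 0.0, -0.6]
finger_gap: 0.0853
```

```bash
python3 - <<'E'
from h import *
f=env.grab_frame('wrist');save(f,'w9.png');g=env.grab_frame('scene')
cv2.imwrite('pics/s9.png',cv2.resize(g['color'][225:375,260:440,::-1],None,fx=4,fy=4,interpolation=cv2.INTER_CUBIC))
def rep(n,p,q,z):
    o=(340,285);a=atz(g,o[0]+p[0]/6,o[1]+p[1]/6,z);b=atz(g,o[0]+q[0]/6,o[1]+q[1]/6,z);d=b-a
    print(n,((a+b)/2).round(4),np.linalg.norm(d).round(4),np.degrees(np.arctan2(d[1],d[0])).round(1))
rep('stub',(180,315),(272,300),.064);rep('across',(340,101),(430,90),.064)
s=env.observe();print(s['time'],s['eef_pos'],s['contact_force'])
E
```

```text
stub [ 0.4562 -0.1061  0.064 ] 0.0368 -26.0
across [ 0.5731 -0.0685  0.064 ] 0.0375 -28.2
16.65 [0.45097542 0.18926101 0.24675188] [-0.19828455 -1.03427054 -0.936279  ]
```

View pics/s9.png

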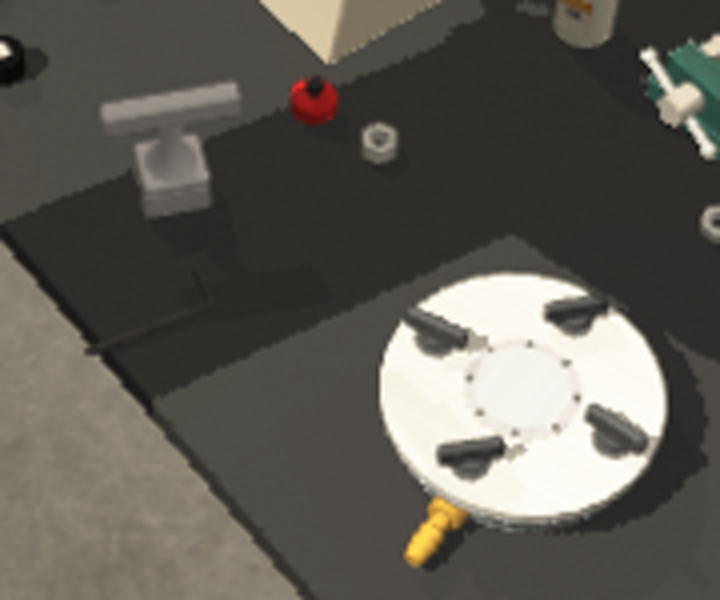

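View pics/w9.png

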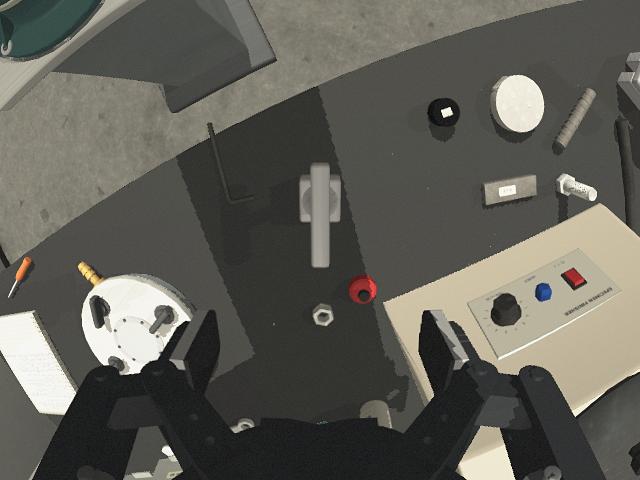

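The key stands upright and free (wrist view (320,200)). Both nuts read about 44–46° of turn, and the gripper is well clear.

```bash
python3 -c "
from rig import env
print(env.sign_off())"
```

```text
the job is handed in; nothing more can be done
None
```

I turned the nut beside the hose stub about an eighth of a turn clockwise, then the nut straight across from it. The key is back upright at its starting spot, and the job is handed in at about 16.7 s; sign-off gives no verdict.

- **Key used:** I used the smaller T-key, whose bar measured 90 mm. The look-alike by the case measured about 119 mm.
- **Nut angles:** In the last pictures the stub nut's bar lies at about -26° and the across nut's at about -28°. Against the chamber axis at about 18°, that is roughly 44° and 46° (0.77 and 0.81 rad), within the 0.35–1.3 rad allowed. These are read from pixels, so they are good to a few degrees.
- **Other nuts and forces:** The other two nuts look unchanged. The fingers' tips stayed well above the lid, and the wrist force stayed below about 7 N in every reading.
- **Final state:** The key stands released on the bench, and the open gripper is about 0.15 m above it, touching nothing.
- **Refused call:** The first move call was refused as "invalid input" and nothing moved. The calls after that gave all six numbers in every row and went through.

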